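# Hang the grain-size chart on its stand

## Robot

A 6-joint arm with a two-finger parallel gripper is mounted at the origin on the work surface. World frame = base frame: x ahead of the robot, y to its left, z up, the work surface at z = 0. Lengths are in mm, angles in rad, forces in N, time in s.
With the tool pointing down it reaches from about 300 to 775 mm from the base axis. Payload 14.6 kg.
Tool frame: the origin (TCP) lies at the very end of the fingers, on their centre line; the grasp point (between the pads) lies 19 mm behind it (grip_point_offset is the distance from the TCP to the grasp point, in mm); z points along the fingers, y is the line along which they close (so a half turn about z gives the same grasp; the last joint's range is limited). The gripper opens to 94 mm and grips with 3 to 60 N. Pads are 16 mm wide; open, the fingers measure 119 mm over their backs; the gripper's body (75 mm by 177 mm) begins 78 mm behind the grasp point.
Start: joints at [1.071, 0.3, 1.521, -0, 1.321, -0.067], TCP at [230.674, 499.278, 205.446] pointing down, gripper open.
Joint ranges: [-3.03, 3.03], [-0.79, 2.21], [0.23, 2.52], [-1.04, 4.18], [0, 3.07], [-2.55, 2.55]. Speed limits (rad/s): [2.22, 2.22, 2.57, 3.14, 3.14, 3.14].

## Interface

Orientations are given as [roll, pitch, yaw] about the fixed x, y, z axes, in that order (R = Rz(yaw) Ry(pitch) Rx(roll)).
In Python, from cell import read_state, camera, camera_info, sign_off, grip_point_offset gives the robot as it stands.
- The arm moves only by the shell command python3 -m handwheel 'ROWS' [FORCE]. ROWS is text: rows parted by semicolons, each of 5 numbers parted by spaces: the shift along the world's x, y, z in units of 40 mm (1.0 is 40 mm), then the turn about the world's z in units of 5 degrees (1.0 is 5 degrees), then the closure, from 0 (fully open) to 1 (shut). In form: dx dy dz yaw gripper; .... A call has 1 to 12 rows; each row shifts and turns the commanded pose from where the row before left it; what a row does not reach is not made up. A row lasts 1/12 s, in which the tool goes at most 41.7 mm and 7.16 degrees, less where a joint would pass 70% of its speed; a pose out of reach is approached as far as the arm can. A call is refused whole if a number of a shift passes 1 or a number of a turn 1, either way. A call with a gripper value outside its range is refused whole. The fingers move at their own pace and stop on an object; FORCE is the grip in N (left out, the last holds). Time passes only in rows, so rows that do not move let the fingers close. It gives the time, the measured TCP pose, the force, the opening and the grip force at its end, in the units of the state.
- read_state(): the state, without advancing time (a new reading comes with each control period).
- camera(name): name is "scene" or "top"; returns (picture, depth): 420x560x3 uint8, red, green, blue; 420x560 float32, mm along the optical axis (not along the pixel's ray), 0 where there is no reading.
- camera_info(name): a dict with "intrinsics" (3x3 intrinsics, pixels), "world_from_camera" (4x4, takes a point from camera to world coordinates). Camera axes: x right, y down, z forward; pixel columns grow to the right and rows downward; lengths in mm; the calibration is good to about 2 mm. A picture is of the moment at which its call begins. camera_info takes no time and is no camera call.
- sign_off(): hands the job in; it is judged then, once.
The state is a dict: "clock": time; "joints": joint angles; "qd": joint speeds; "effort": joint torques, N m; "eef_pos": TCP position; "eef_rot": TCP orientation; "wrist_force": force on the tool from outside, world axes, zero at the start; "moment": the same for the moment, N m; "finger_gap": finger opening in mm; "finger_force": force on a finger pad.
Only numpy, scipy, OpenCV 4.12 (cv2) and the standard library are available. Lean on these libraries where they do the work, as an engineer would, in place of code of your own. Each camera call takes 0.05 s, during which the arm holds its last target. There are 200 camera calls.

## Task

Take the blue comparison-chart plate out of its grey rack and hang it on the stand: pass the wide part of its keyhole over the brass screw head until the plate is behind the head, then, still holding it, pull it straight down firmly (about 10 N) so that the screw locks home in the top of the narrow slot, and let go so that it hangs upright. Work gently: never press or pull the plate on the stand or the screw with more than 25 N, do not touch the stand with the gripper, and leave the mouse, the specimen and the bottle where they are.

Things in the scene. Friction and masses are not known exactly. Their poses are not given: they have to be found in the camera images.
- plate: blue chart plate, x 5 mm thick, y 110 mm wide, z 205 mm tall, 0.15 to 0.3 kg; origin at the middle of its lower edge, z up, picture on the -x face, which starts away from the robot. It stands 25 mm deep in the rack, may lean 3 degrees. On its centreline a keyhole goes through: wide opening below, narrow slot above, ending 118.5 mm up; the top 80 mm are plain, to be gripped across the 5 mm.
- plate_hole (a point): centre of the wide opening of the keyhole, mid-thickness, 75 mm above the plate's lower edge; the opening is eight-sided, 24 mm across flats; axes as the plate
- plate_slot_end (a point): where the screw's axis lies when home at the top of the slot (11 mm wide): 115 mm above the plate's lower edge, 40 mm above the centre of the wide opening, mid-thickness; axes as the plate
- rack: grey rack, fixed, 70 x 140 mm, 35 mm high; origin at the centre of its underside; the groove for the plate runs along its y, 6.5 mm wide, its floor 10 mm above the table
- stand: fixed upright bar, 60 mm wide, 12 mm thick, top 182 mm above the table, on a foot 12 mm high; origin on the table under the middle of the bar's front face, z up, x into the bar: the plate comes from -x (this face looks away from the robot). Its one screw sticks straight out of the face to -x and does not yield: shank 7 mm thick, 9 mm from face to head; brass head 18 mm across, 6 mm thick, its front 15 mm off the face
- mount: mark at the lower end of the slot in which the screw is clamped, on the middle of the bar's front face, 136 mm above the table; axes as the stand (x into the bar, z up). The screw itself is straight above this point, its axis anywhere from 8 to 40 mm higher; that height is not measured: look, or feel for it
- mouse: pale grey computer mouse, 105 x 62 mm, 34 mm high; origin at the centre of its underside; leave alone
- specimen: red round resin specimen, 32 mm across, 20 mm high; origin at its underside; leave alone
- oil: small bottle, 36 mm across, 70 mm high; origin at its underside; leave alone
Not all that is in view belongs to the job. What is meant by the stand is not turquoise, and is the larger of those in its own colour.

How it is judged:
By the outcome, as a careful person would: the job done as asked, in the order asked, and still so for the second after the job is handed in, with the robot touching nothing.
It also fails if it takes over 54 s, if anything falls off the work surface, if the arm or the gripper's body presses on something with over 40 N, if the wrist force passes 120 N, or if a joint passes its speed limit or range.

## Working session

There is one attempt and no reset: what is moved stays moved. The work goes in short steps, Python scripts to look and compute and a shell command to move; the robot and the scene stay as the last step left them, time stands still between calls to the robot, and variables do not carry over. Pictures are saved under pics/ and viewed, at most 10 in all, crops included, and the job is handed in when it is done.

```bash
mkdir -p pics; ls; python3 - <<'E'
from cell import *
import cv2,numpy as np
for n in("scene","top"):
    p,d=camera(n); np.save(f"pics/{n}_d.npy",d); cv2.imwrite(f"pics/{n}0.png",p[:,:,::-1])
    i=camera_info(n); print(n,np.round(i["intrinsics"],1).tolist(),np.round(i["world_from_camera"],3).tolist())
s=read_state(); print({k:np.round(v,3).tolist() for k,v in s.items()}); print(grip_point_offset)
E
```

```text
pics
scene [[407.8, 0.0, 276.5], [0.0, 407.8, 207.4], [0.0, 0.0, 1.0]] [[0.296, 0.565, -0.77, 1247.628], [0.955, -0.157, 0.251, -164.443], [0.021, -0.81, -0.586, 597.058], [0.0, 0.0, 0.0, 1.0]]
top [[440.5, 0.0, 275.5], [0.0, 440.5, 215.1], [0.0, 0.0, 1.0]] [[0.005, -0.996, 0.094, 492.791], [-1.0, -0.007, -0.017, 42.052], [0.018, -0.094, -0.995, 1005.674], [0.0, 0.0, 0.0, 1.0]]
{'clock': 0.1, 'joints': [1.071, 0.3, 1.522, 0.0, 1.321, -0.067], 'qd': [-0.0, -0.001, -0.003, -0.0, -0.001, -0.0], 'effort': [0.002, -53.265, -35.328, 0.071, 0.023, -0.0], 'eef_pos': [230.567, 499.074, 204.947], 'eef_rot': [-3.141, -0.0, 2.709], 'wrist_force': [-0.833, -0.511, 0.147], 'moment': [0.086, 0.011, 0.011], 'finger_force': 0.0, 'finger_gap': 94.148}
18.8
```

View pics/scene0.png

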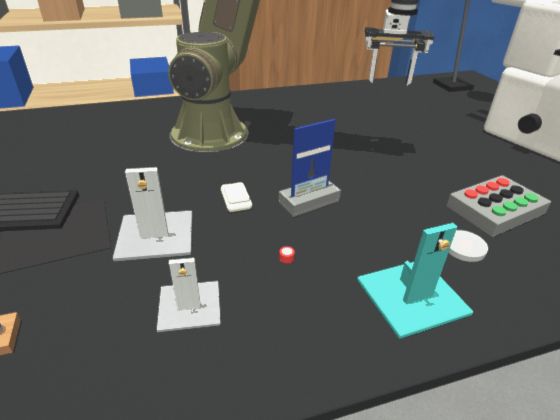

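View pics/top0.png

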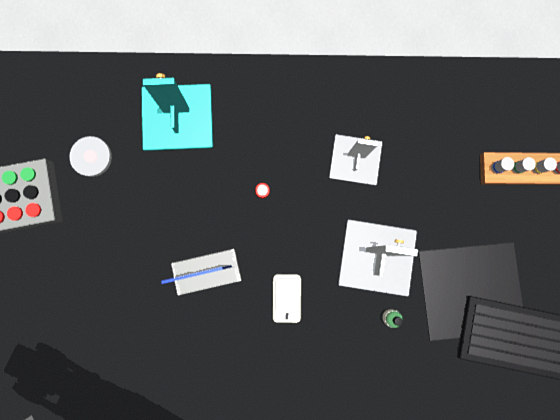

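Candidates for the stand: turquoise (430,270), small white (185,290) and large white (148,205) in the scene view. In the top view the large white is at (380,258). The stand is the large white one. The plate is the blue one in the grey rack at (313,160); the bottle is at top (393,319), mouse (287,298), specimen (262,190).

```bash
cat > h.py <<'E'
import numpy as np,cv2
from cell import *
def cloud(n,d):
    i=camera_info(n);K=i["intrinsics"];T=np.array(i["world_from_camera"])
    v,u=np.mgrid[:d.shape[0],:d.shape[1]]
    P=np.stack([(u-K[0][2])/K[0][0]*d,(v-K[1][2])/K[1][1]*d,d],-1)
    return P@T[:3,:3].T+T[:3,3]
def proj(n,X):
    i=camera_info(n);T=np.linalg.inv(np.array(i["world_from_camera"]));K=np.array(i["intrinsics"])
    p=(np.atleast_2d(X)@T[:3,:3].T+T[:3,3])@K.T
    return p[:,:2]/p[:,2:]
def plane(P):
    for _ in range(4):
        c=np.median(P,0) if _==0 else P.mean(0); n=np.linalg.svd(P-c,full_matrices=False)[2][2]
        r=np.abs((P-c)@n); P=P[r<max(2,2.5*np.median(r))]
    return c,n*np.sign(n[0]),np.median(r),P
def ray(n,u,v):
    i=camera_info(n);T=np.array(i["world_from_camera"]);d=T[:3,:3]@np.linalg.inv(np.array(i["intrinsics"]))@np.array([u,v,1.])
    return T[:3,3],d
def hit(n,u,v,c,nn):
    o,d=ray(n,u,v); return o+d*((c-o)@nn)/(d@nn)
E
python3 - <<'E'
from h import *
np.set_printoptions(precision=1,suppress=True)
p=cv2.imread("pics/scene0.png");d=np.load("pics/scene_d.npy");W=cloud("scene",d)
hsv=cv2.cvtColor(p,cv2.COLOR_BGR2HSV);H,S,V=cv2.split(hsv)
vv,uu=np.mgrid[:420,:560]
box=lambda a,b,c,e:(uu>=a)&(uu<b)&(vv>=c)&(vv<e)
def rep(name,m,pl=True):
    P=W[m&(d>0)];print(name,m.sum(),P.min(0),P.max(0),P.mean(0))
    if pl:
        c,n,r,Q=plane(P);print("  plane",c,n.round(4),r,"yaw",np.degrees(np.arctan2(n[1],n[0])),"tilt",np.degrees(np.arcsin(n[2])))
        return c,n
bl=(H>105)&(H<130)&(S>120)&box(285,345,110,205)
cp,npn=rep("plate",bl)
cn=cv2.approxPolyDP(max(cv2.findContours(bl.astype(np.uint8),0,1)[0],key=cv2.contourArea),4,True)[:,0]
for q in cn: print("  c",q,hit("scene",*q,cp,npn))
bar=(S<40)&(V>120)&box(125,170,166,242)
z=W[...,2]; bar&=(z>25)
cb,nb=rep("bar",bar)
cn=cv2.approxPolyDP(max(cv2.findContours(bar.astype(np.uint8),0,1)[0],key=cv2.contourArea),4,True)[:,0]
for q in cn: print("  c",q,hit("scene",*q,cb,nb))
br=(H>8)&(H<30)&(S>100)&(V>70)&box(130,160,170,200)
rep("brass",br,False);print(uu[br].mean(),vv[br].mean(),uu[br].min(),uu[br].max(),vv[br].min(),vv[br].max())
# top view
t=cv2.imread("pics/top0.png");dt=np.load("pics/top_d.npy");W=cloud("top",dt)
hs=cv2.cvtColor(t,cv2.COLOR_BGR2HSV);H,S,V=cv2.split(hs)
m=(H>105)&(H<130)&(S>100)&box(150,250,250,300)&(W[...,2]>150);P=W[m];print("platetop",m.sum(),P.min(0),P.max(0),P.mean(0),cv2.fitLine(P[:,:2].astype(np.float32),2,0,.01,.01).ravel(),"rect",cv2.minAreaRect(np.argwhere(m)[:,::-1].astype(np.float32)))
m=(W[...,2]>172)&box(370,430,225,290);P=W[m];print("bartop",m.sum(),P.min(0),P.max(0),P.mean(0));print(cv2.minAreaRect(P[:,:2].astype(np.float32)))
m=(H>8)&(H<30)&(S>80)&box(385,415,230,256);P=W[m];print("brass top",m.sum(),P.mean(0),P.min(0),P.max(0),uu[m].mean(),vv[m].mean())
m=(S<40)&(V>120)&(W[...,2]>25)&(W[...,2]<45)&box(160,250,240,300);P=W[m];print("rack",cv2.minAreaRect(P[:,:2].astype(np.float32)),P.mean(0))
a=cv2.resize(p[105:215,280:350],None,fx=5,fy=5,interpolation=2);b=cv2.resize(p[160:250,120:185],None,fx=6,fy=6,interpolation=2)[:550]
b=cv2.copyMakeBorder(b,0,550-b.shape[0],0,0,0);cv2.imwrite("pics/crop.png",np.hstack([a,b]))
E
```

```text
plate 1944 [ -4.9 123.   -3.2] [478.2 441.6 215.9] [459.9 176.5 145.3]
  plane [463.7 174.8 147.7] [ 1.   0.2 -0. ] 0.6960862583459524 yaw 13.277972277156799 tilt -0.017937692511902505
  c [334 119] [451.  228.6 215.8]
  c [294 128] [476.  122.6 217.1]
  c [292 195] [475.  126.5  39.3]
  c [294 184] [474.1 130.5  69.9]
  c [326 174] [452.4 222.6  70.5]
  c [327 184] [450.8 229.2  38.8]
bar 1876 [ 496.4 -236.5   25.1] [ 521.9 -175.8  183.3] [ 512.8 -206.2  107.6]
  plane [ 513.  -206.8  103.6] [ 1.  -0.2  0. ] 0.7287558694102274 yaw -8.66449626095395 tilt 0.059896358216211434
  c [126 169] [ 508.9 -232.9  187.3]
  c [139 233] [ 508.7 -235.8   27. ]
  c [167 231] [ 517.6 -177.2   26.7]
  c [156 168] [ 517.5 -177.1  185.8]
brass 55 [ 512.2 -216.5  142.2] [ 530.5 -200.8  167.1] [ 526.8 -208.6  159.4]
141.8181818181818 184.12727272727273 138 146 180 188
platetop 150 [445.5  42.1 151.5] [ 492.8  230.1 1005.7] [459.8 177.1 217.3] [  0.2  -1.  459.8 177.1] rect ((193.0000457763672, 274.5000305175781), (2.9104275703430176, 65.7271499633789), 75.96376037597656)
bartop 238 [ 492.8 -236.9  172.4] [ 515.8   42.1 1005.7] [ 505.1 -190.7  231.7]
((504.7574462890625, -97.34774780273438), (19.47090721130371, 279.1463623046875), 0.9161511659622192)
brass top 19 [ 523.9 -208.3  167.1] [ 521.8 -216.5  162.5] [ 525.8 -201.3  170.7] 398.89473684210526 240.94736842105263
rack ((458.84417724609375, 177.47793579101562), (70.1481704711914, 140.99111938476562), 13.132452964782715) [459.  176.   36.6]
```

View pics/crop.png

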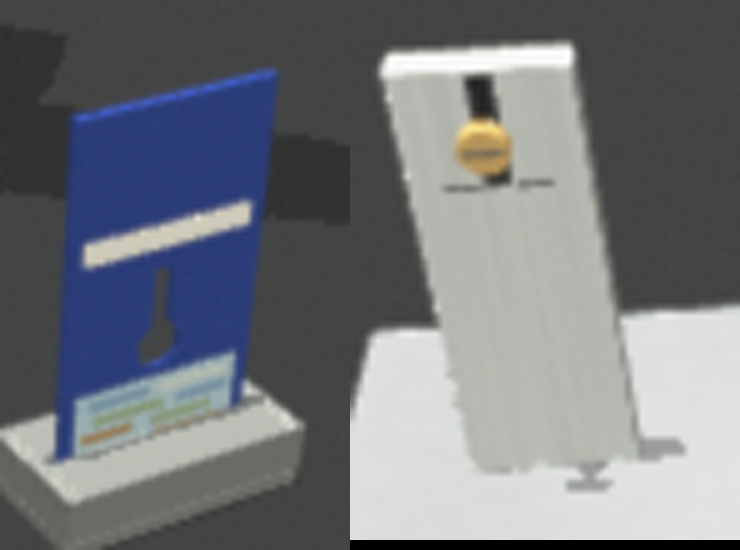

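The crop confirms the choice: blue plate in the grey rack with its keyhole at left-crop (157,345), and the large white stand with brass head at (483,147) and the mount mark line at (497,185), so the screw is about 20 mm above the mark.

```bash
python3 - <<'E'
from h import *
np.set_printoptions(precision=1,suppress=True)
c=np.array([513,-206.8,103.6]);a=np.radians(-8.66);n=np.array([np.cos(a),np.sin(a),0])
t=np.array([-n[1],n[0],0])
for nm,u,v,off in(("mark",(443+555)/2/6+120-350/6,185/6+160,0),("head",(456+511)/2/6+120-350/6,147/6+160,15),("headmask",141.8,184.1,15)):
    X=hit("scene",u,v,c+off*n,n);print(nm,X,"axis foot",X-off*n,(X-c)@t)
d=np.load("pics/top_d.npy");W=cloud("top",d);vv,uu=np.mgrid[:420,:560]
for nm,b,z in(("small stand",(325,390,125,190),30),("bottle",(380,410,305,332),30),("big bar",(360,425,225,290),172),("plate top",(155,240,255,295),190)):
    m=(uu>=b[0])&(uu<b[1])&(vv>=b[2])&(vv<b[3])&(d>0)&(W[...,2]>z);P=W[m];print(nm,P.min(0),P.max(0),cv2.minAreaRect(P[:,:2].astype(np.float32)))
E
```

```text
mark [ 513.1 -206.4  134.4] axis foot [ 513.1 -206.4  134.4] 0.4484701493752612
head [ 528.  -207.9  159.2] axis foot [ 513.2 -205.6  159.2] 1.164393700690087
headmask [ 527.9 -208.6  160.2] axis foot [ 513.1 -206.3  160.2] 0.4733792239134894
small stand [ 689.6 -180.4   30.2] [ 741.5 -138.9  130.6] ((718.1932983398438, -153.86273193359375), (39.7065544128418, 46.956878662109375), 52.44698715209961)
bottle [ 342.9 -248.1   30. ] [ 376.8 -212.5   75.7] ((360.4009704589844, -229.5856170654297), (32.43849563598633, 35.85553741455078), 66.81861877441406)
big bar [ 497.2 -236.9  172.4] [ 515.8 -176.8  187.1] ((505.9889831542969, -206.64865112304688), (59.64794158935547, 12.384854316711426), 81.23676300048828)
plate top [445.5 122.7 197.1] [474.  230.1 221.1] ((459.3239440917969, 176.46499633789062), (4.899990081787109, 109.87633514404297), 13.22934627532959)
```

```bash
python3 -m handwheel '1 -1 0 -1 0;1 -1 0 -1 0;1 -1 0 -1 0;1 -1 0 -1 0;1 -1 0 -1 0;0.6 -1 0.6 -1 0;0 -1 0 -1 0;0 -0.8 0 -1 0;0 0 0 -1 0;0 0 0 -1 0;0 0 0 -0.35 0;0 0 0 0 0' 40; python3 -c "
from cell import *;s=read_state();print(s)"
```

```text
clock: 1.1
eef_pos: [397.0, 248.0, 224.4]
eef_rot: [-3.141, 0.0, 1.804]
wrist_force: [-0.3, -0.1, 0.7]
finger_gap: 94.1
finger_force: 0.0
{'clock': 1.1, 'joints': array([4.79977164e-01, 1.00397492e-01, 1.71543152e+00, 3.20824091e-05,
       1.32603626e+00, 2.47156446e-01]), 'qd': array([ 0.00689214,  0.00495675, -0.00188009, -0.00014441, -0.00138841,
       -0.07361566]), 'effort': array([-3.33153103e-01, -4.17100596e+01, -3.53709376e+01,  7.01796776e-02,
       -3.15172678e-03,  1.03357650e+00]), 'eef_pos': array([397.02071881, 247.95369401, 224.39247192]), 'eef_rot': array([-3.14132070e+00,  3.65184348e-05,  1.80360927e+00]), 'wrist_force': array([-0.32922667, -0.11364661,  0.6604345 ]), 'moment': array([-0.06708027,  0.06327548, -0.00572672]), 'finger_force': 0.0, 'finger_gap': 94.12824084353868}
```

```bash
python3 -m handwheel '0 0 0.5 0 0;0.53 -0.6 0 0 0;0.53 -0.6 0 0 0;0.52 -0.6 0 0 0;0 0 0 0 0;0 0 -0.8 0 0;0 0 -0.8 0 0;0 0 0 0 0;0 0 0 0 0'
```

```text
clock: 1.85
eef_pos: [459.6, 176.3, 180.2]
eef_rot: [-3.139, 0.0, 1.807]
wrist_force: [0.1, 1.1, 0.4]
finger_gap: 93.8
finger_force: 0.0
```

```bash
python3 -m handwheel '0 0 0 0 1;0 0 0 0 1;0 0 0 0 1;0 0 0 0 1;0 0 0 0 1;0 0 0 0 1;0 0 0 0 1;0 0 0 0 1;0 0 0 0 1;0 0 0 0 1' 40
```

```text
clock: 2.68
eef_pos: [460.3, 176.2, 180.5]
eef_rot: [-3.142, 0.0, 1.806]
wrist_force: [-0.2, 0.8, -0.1]
finger_gap: 30.7
finger_force: 0.0
```

```bash
python3 -m handwheel '0 0 0 0 1;0 0 0 0 1;0 0 0 0 1;0 0 0 0 1;0 0 0 0 1;0 0 0 0 1;0 0 0 0 1;0 0 0 0 1' 40
```

```text
clock: 3.35
eef_pos: [460.3, 176.2, 180.5]
eef_rot: [3.142, 0.0, 1.806]
wrist_force: [0.5, 0.3, -0.7]
finger_gap: 4.7
finger_force: 40.0
```

```bash
python3 -m handwheel '0 0 0.3 0 1;0 0 0.7 0 1;0 0 0.9 0 1;0.5 0 0.1 0 1;0.9 -0.4 0 0 1;0.8 -0.6 0 -0.4 1;0.5 -0.85 0 -1 1;0.1 -0.98 0 -1 1;0 -1 0 -1 1;0 -1 0 -1 1;0 -1 0 0 1;0 0 0 0 1' && python3 -m handwheel '0 -1 0 0 1;0 -1 0 0 1;0 -1 0 0 1;0 -0.6 0 0 1;0 -0.3 0 0 1;0 0 0 0 1;0 0 0 0 1;0 0 0 0 1;0 0 0 0 1'
```

```text
clock: 4.35
eef_pos: [571.7, -63.0, 259.8]
eef_rot: [-3.14, 0.001, 1.416]
wrist_force: [-0.2, -0.2, -3.2]
finger_gap: 4.6
finger_force: 40.0
clock: 5.1
eef_pos: [572.5, -211.6, 260.6]
eef_rot: [-3.142, -0.0, 1.423]
wrist_force: [0.0, 0.4, -2.0]
finger_gap: 4.8
finger_force: 40.0
```

```bash
cat > look.py <<'E'
from h import *
import sys
np.set_printoptions(precision=1,suppress=True)
p,d=camera("scene");p=p[:,:,::-1].copy();W=cloud("scene",d);H,S,V=cv2.split(cv2.cvtColor(p,cv2.COLOR_BGR2HSV))
s=read_state();tcp=s["eef_pos"]
vv,uu=np.mgrid[:420,:560]
near=(np.abs(W-tcp)[...,:2].max(-1)<90)&(W[...,2]>20)
bl=(H>105)&(H<130)&(S>120)&near
c,n,r,_=plane(W[bl]);t=np.array([-n[1],n[0],0]);t/=np.linalg.norm(t)
print("tcp",tcp,"yaw n",np.degrees(np.arctan2(n[1],n[0])),"tilt",np.degrees(np.arcsin(n[2])))
cnt=max(cv2.findContours(bl.astype(np.uint8),0,1)[0],key=cv2.contourArea)
Q=np.array([hit("scene",*q,c,n) for q in cnt[:,0]])
along=(Q-c)@t
# width edges per height band (picture side edges below the fingers)
L=np.array([(Q[:,2][0])]);
for z0 in range(90,270,20):
    m=np.abs(Q[:,2]-z0)<10
    if m.sum()>3: print(z0,"centre from tcp along t",(along[m].max()+along[m].min())/2+(c-tcp)@t,"w",along[m].max()-along[m].min())
print("plane offset along n from tcp",(c-tcp)@n, "zmax",Q[:,2].max(),"zmin",Q[:,2].min())
# keyhole: non-blue inside the hull, closed by blue
hull=np.zeros_like(bl,np.uint8);cv2.fillPoly(hull,[cv2.convexHull(cnt)],1)
hole=(hull>0)&~bl
nl,lab,st,ce=cv2.connectedComponentsWithStats(hole.astype(np.uint8))
for i in range(1,nl):
    if st[i,4]>8:
        X=hit("scene",*ce[i],c,n);print("blob",st[i],ce[i],X,"t",(X-tcp)@t)
cv2.imwrite(sys.argv[1],cv2.resize(p[90:270,90:250],None,fx=3.3,fy=3.3,interpolation=2))
E
python3 look.py pics/l1.png
```

```text
tcp [ 572.5 -211.7  260.7] yaw n -8.401204457575886 tilt 0.028281414439537744
90 centre from tcp along t 1.2423532895504656 w 107.21794366496006
110 centre from tcp along t 1.6478124860071446 w 108.80482105396058
130 centre from tcp along t 2.1239623693983285 w 109.38822507715219
150 centre from tcp along t 2.1113258736751463 w 109.75417668847322
170 centre from tcp along t 2.1414345927326375 w 109.45738415312188
190 centre from tcp along t 2.027719124190857 w 109.78433178429788
210 centre from tcp along t 1.9239487984069121 w 109.76422932320791
230 centre from tcp along t 1.992065221154953 w 109.72714032675749
250 centre from tcp along t 1.9704876924873893 w 109.86529575798826
plane offset along n from tcp 1.9809869571160987 zmax 296.69560721897057 zmin 91.73295120500308
blob [140 129  10   1  10] [144.5 129. ] [ 578.6 -183.4  297.1] t 28.854212599943143
blob [118 130  20  22 308] [128.1 139.8] [ 574.2 -213.2  278.8] t -1.23127051247572
blob [106 162  58  11 452] [135.1 166.9] [ 574.6 -211.1  225.7] t 0.9470612951414916
blob [135 175  14  25 222] [140.3 189. ] [ 574.8 -210.   178.7] t 2.0346117803635453
blob [ 117  200   56   27 1166] [144.9 213.1] [ 574.7 -210.8  123.3] t 1.2082865176662132
```

View pics/l1.png

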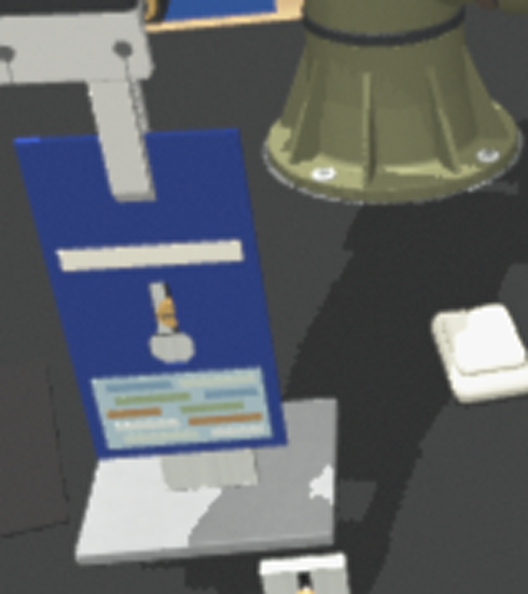

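The plate is upright in the grip, keyhole at crop (170,325), head visible behind it at (167,312). The plate centre is about 2 mm left of the TCP. I'll close to about 5 mm in front of the head and look through the opening.

```bash
python3 -m handwheel '-0.2 0 -0.07 0 1;-0.35 0 -0.07 0 1;-0.25 0 0 0 1;-0.11 0 0 0 1;0 0 0 0 1;0 0 0 0 1;0 0 0 0 1'; cat >> look.py <<'E'
cv2.imwrite(sys.argv[1],cv2.resize(p[150:250,100:180],None,fx=6,fy=6,interpolation=2))
E
sed -i 's/^print("plane off/print("force",s["wrist_force"]);&/' look.py; python3 look.py pics/l2.png | grep -v centre
```

```text
clock: 5.73
eef_pos: [536.4, -212.8, 255.0]
eef_rot: [3.141, 0.0, 1.422]
wrist_force: [-0.6, -0.7, -2.7]
finger_gap: 4.9
finger_force: 40.0
tcp [ 536.3 -212.8  254.9] yaw n -8.529440739510827 tilt 0.020919116319310975
force [ 0.2 -0.4 -2.1]
plane offset along n from tcp 2.016245096121242 zmax 290.89818417998987 zmin 84.7390337245115
blob [107 125   9   1   9] [111. 125.] [ 534.5 -238.7  291.3] t -25.88077623016511
blob [119 124  20  21 285] [127.9 133.9] [ 538.2 -214.   273. ] t -0.8890079611903077
blob [107 155  55  11 420] [134.4 160.1] [ 538.4 -212.3  220.1] t 0.8212027335682986
blob [134 168  14  24 208] [139.3 181.3] [ 538.6 -211.3  173.5] t 1.7937596560455447
blob [ 117  193   54   25 1105] [143.9 205. ] [ 538.5 -212.   117.7] t 1.124503965786987
blob [122 219  18   2  21] [129.9 219.3] [ 533.6 -244.7   84.9] t -31.976397378953735
blob [142 218  10   1  10] [146.5 218. ] [ 538.5 -212.2   85.1] t 0.9037040580650887
```

View pics/l2.png

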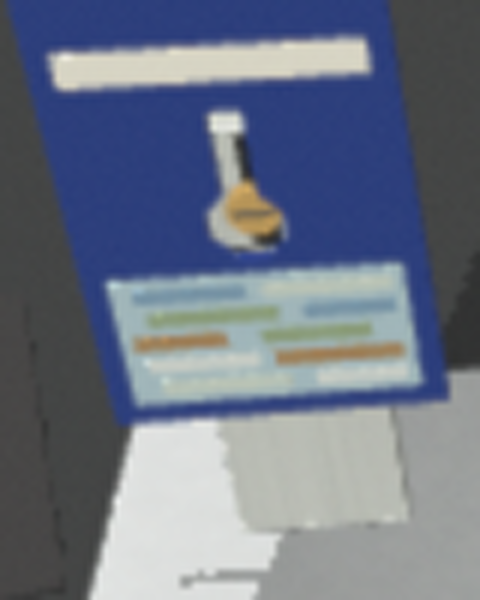

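```bash
python3 - <<'E'
from h import *
a=np.radians(-8.6);n=np.array([np.cos(a),np.sin(a),0]);t=np.array([-n[1],n[0],0])
s=read_state()["eef_pos"];pc=s+2*n
p=cv2.imread("pics/l2.png");H,S,V=cv2.split(cv2.cvtColor(p,cv2.COLOR_BGR2HSV))
m=(H>8)&(H<28)&(S>90)&(V>110);m[:150]=0;m[255:]=0;ys,xs=np.nonzero(m);print(xs.min(),xs.max(),ys.min(),ys.max(),xs.mean(),ys.mean())
u,v=((xs.min()+xs.max())/2+.5)/6+100-.5,((ys.min()+ys.max())/2+.5)/6+150-.5
f=np.array([513.1,-206.2,0])+15*n
X=hit("scene",u,v,f,n);print("head",X,"head t rel tcp",(X-s)@t,"gap tcp->headfront",(s-f)@n,"hole z",s[2]-95.5)
# predicted pixel of hole features: bottom(63), hole centre, slot top, with bottom edge at tcp-170.5
for h in(0,63,75,87,118.5,205):print(h,(proj("scene",s+2*n+2*t+[0,0,h-170.5-0])[0]-[100-.5,150-.5])*6)
E
```

```text
227 278 180 235 250.0160810005956 211.19356759976176
head [ 527.86790367 -208.86252116  160.02295054] head t rel tcp 2.6421857563512803 gap tcp->headfront 8.943348406640522 hole z 159.4043015606789
0 [285.66821409 412.2533788 ]
63 [253.79908491 258.76177532]
75 [247.39150016 227.90086126]
87 [240.86896914 196.4863303 ]
118.5 [223.17719792 111.27727685]
205 [ 169.89556272 -145.34359209]
```

The head shows through the wide opening at crop (256,210), against a hole centre of about (247,228). After parallax that's about 1 mm left and 0.7 mm high, so it fits with small corrections.

```bash
python3 -m handwheel '0 0.025 0.02 0 1;-0.05 0.01 0 0 1;-0.1 0.015 0 0 1;-0.1 0.015 0 0 1;0 0 0 0 1;0 0 0 0 1'; python3 -m handwheel '-0.05 0.01 0 0 1;-0.08 0.01 0 0 1;-0.07 0.01 0 0 1;0 0 0 0 1;0 0 0 0 1'
```

```text
clock: 6.28
eef_pos: [525.7, -210.4, 255.9]
eef_rot: [3.141, 0.0, 1.421]
wrist_force: [-0.0, -0.5, -2.4]
finger_gap: 4.9
finger_force: 40.0
clock: 6.7
eef_pos: [517.8, -209.2, 255.8]
eef_rot: [3.141, 0.0, 1.422]
wrist_force: [0.1, 0.6, -2.9]
finger_gap: 4.8
finger_force: 40.0
```

```bash
python3 -m handwheel '0 0 -0.05 0 1;0 0 -0.1 0 1;0 0 -0.1 0 1;0 0 -0.1 0 1;0 0 0 0 1'; python3 -c "
from cell import *;print(read_state()['wrist_force'],read_state()['moment'])"
```

```text
clock: 7.12
eef_pos: [517.6, -209.0, 240.4]
eef_rot: [-3.14, -0.001, 1.422]
wrist_force: [0.1, 0.1, -3.0]
finger_gap: 4.8
finger_force: 40.0
[ 0.11847765  0.07955399 -3.01178885] [-0.08520009  0.07732133  0.03235347]
```

```bash
python3 -m handwheel '0 0 -0.1 0 1;0 0 -0.1 0 1;0 0 -0.1 0 1;0 0 -0.1 0 1;0 0 -0.07 0 1;0 0 0 0 1'; python3 -m handwheel '0 0 -0.03 0 1;0 0 -0.03 0 1;0 0 0 0 1'
```

```text
clock: 7.62
eef_pos: [517.6, -209.1, 222.1]
eef_rot: [-3.141, -0.0, 1.422]
wrist_force: [0.0, 0.8, -2.5]
finger_gap: 4.9
finger_force: 40.0
clock: 7.87
eef_pos: [517.8, -209.2, 220.4]
eef_rot: [-3.142, -0.0, 1.422]
wrist_force: [0.4, 1.0, -2.9]
finger_gap: 4.6
finger_force: 40.0
```

```bash
python3 look.py pics/l3.png | grep -v centre
```

```text
tcp [ 517.9 -209.2  220.5] yaw n -8.576273524828624 tilt 0.10048507463222547
force [ 0.6 -0.4 -2.7]
plane offset along n from tcp 1.8950477932188767 zmax 256.46805612628674 zmin 51.46685473242462
blob [114 137  31  20 272] [132.8 146.1] [ 519.4 -211.2  239.2] t -1.7065519229577444
blob [114 166  52  11 382] [139.5 171. ] [ 520.  -208.4  185.4] t 1.1551107262781504
blob [137 179  15  23 221] [143.6 190.3] [ 520.1 -208.1  140.5] t 1.480757899263499
blob [123 201  51  25 997] [148.2 213.3] [ 520.2 -208.3   83.1] t 1.2517977109922613
```

View pics/l3.png

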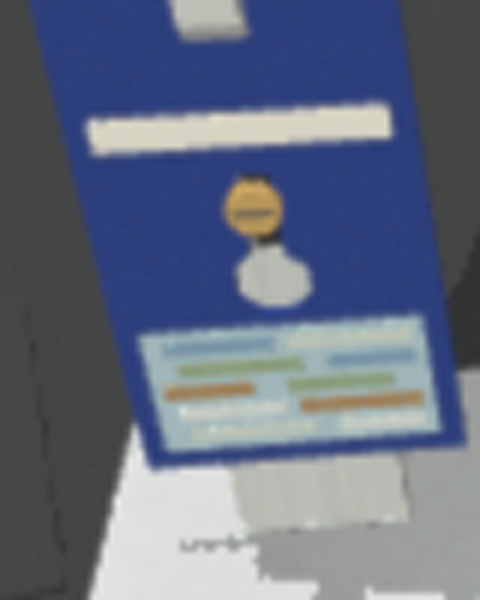

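The brass head at (253,207) is now in front of the plate, near the top of the slot. I'll feel downward in small steps.

```bash
for i in 1 2; do python3 -m handwheel '0 0 -0.025 0 1;0 0 -0.025 0 1;0 0 0 0 1' | egrep 'pos|wrist'; done;  python3 -m handwheel '0 0 -0.02 0 1;0 0 0 0 1'| egrep 'pos|wrist'
```

```text
eef_pos: [517.8, -209.2, 218.3]
wrist_force: [0.3, -0.0, -3.0]
eef_pos: [517.8, -209.2, 216.3]
wrist_force: [0.2, 0.1, -2.8]
eef_pos: [517.8, -209.2, 215.6]
wrist_force: [0.7, 0.2, -3.5]
```

```bash
for i in 1; do python3 -m handwheel '0 0 -0.02 0 1;0 0 0 0 1' | egrep 'pos|wrist'; done;  python3 -m handwheel '0 0 -0.02 0 1;0 0 0 0 1'| egrep 'pos|wrist'
```

```text
eef_pos: [517.8, -209.2, 214.8]
wrist_force: [-0.1, 0.3, -2.8]
eef_pos: [517.8, -209.2, 214.0]
wrist_force: [0.7, 0.0, -3.7]
```

```bash
python3 -m handwheel '0 0 -0.02 0 1;0 0 0 0 1' | egrep 'pos|wrist'
```

```text
eef_pos: [517.9, -209.2, 213.7]
wrist_force: [-0.2, 1.2, 0.8]
```

```bash
python3 -m handwheel '0 0 -0.01 0 1;0 0 0 0 1' | egrep 'pos|wrist'; python3 -m handwheel '0 0 -0.01 0 1;0 0 0 0 1' | egrep 'pos|wrist'
```

```text
eef_pos: [517.9, -209.3, 213.5]
wrist_force: [-1.3, 0.1, 4.5]
eef_pos: [518.0, -209.3, 213.4]
wrist_force: [-2.7, 2.1, 8.7]
```

```bash
python3 -m handwheel '0 0 -0.008 0 1;0 0 0 0 1' | egrep 'pos|wrist'; python3 -m handwheel '0 0 0 0 1;0 0 0 0 1;0 0 0 0 1' | egrep 'pos|wrist'
```

```text
eef_pos: [518.0, -209.3, 213.3]
wrist_force: [-4.4, 1.4, 9.6]
eef_pos: [518.0, -209.3, 213.3]
wrist_force: [-3.5, 1.5, 9.8]
```

```bash
python3 -m handwheel '0 0 -0.01 0 1;0 0 0 0 1;0 0 0 0 1' | egrep 'pos|wrist'; python3 look.py pics/l4.png | egrep 'tcp|force|plane|blob'
```

```text
eef_pos: [518.1, -209.3, 213.2]
wrist_force: [-4.3, 1.2, 11.3]
tcp [ 518.  -209.3  213.2] yaw n -8.509432339788455 tilt 0.02287372085500701
90 centre from tcp along t 2.113888897313956 w 109.41313388887802
110 centre from tcp along t 2.0622473827972634 w 109.22469131411069
130 centre from tcp along t 1.9251057144154087 w 109.82714219347378
150 centre from tcp along t 1.957276326299766 w 109.79763365751754
170 centre from tcp along t 1.910177828531477 w 109.61213580279966
190 centre from tcp along t 1.942136428973331 w 109.58719859645774
210 centre from tcp along t 1.9071957838947176 w 109.38841193174954
230 centre from tcp along t 1.8043392676660408 w 109.9001403659002
250 centre from tcp along t 1.545365467676454 w 109.33678052544781
force [-3.1  1.1 12.3]
plane offset along n from tcp 1.9008049841691648 zmax 249.40611823324036 zmin 44.51843622814465
blob [126 141  16  20 256] [133.7 150. ] [ 519.7 -211.   231.2] t -1.4378510891514489
blob [147 140  10   1  10] [151.5 140. ] [ 524.9 -176.2  249.9] t 33.74583480030579
blob [114 170  53  10 381] [139.7 174.2] [ 520.  -209.2  178.3] t 0.33987507006719136
blob [ 123  179   51   49 1223] [147.7 211.4] [ 520.2 -208.4   88.2] t 1.1965835010918717
```

View pics/l4.png

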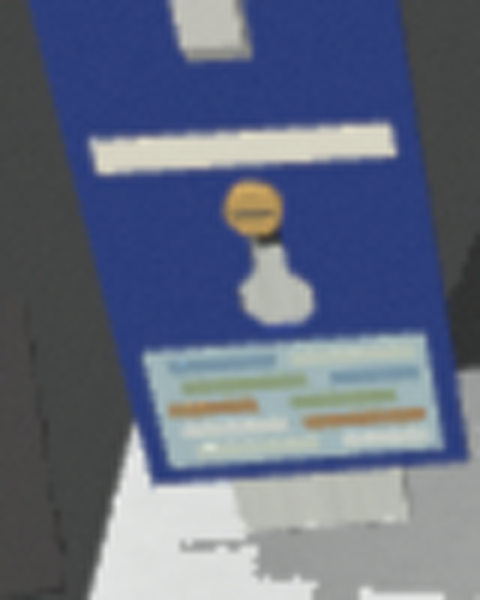

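The screw is at the top of the slot (head at (253,208), hole below) with about 12 N on it. I'll ease off slightly, then let go and rise.

```bash
python3 -m handwheel '0 0 0.02 0 1;0 0 0 0 0.9;0 0 0 0 0.6;0 0 0 0 0.3;0 0 0 0 0.3;0 0 0 0 0.3;0 0 0 0 0.3;0 0 0 0 0.3;0 0 0 0 0.3;0 0 0 0 0.3;0 0 0 0 0.3'; python3 -m handwheel '0 0 0.1 0 0.3;0 0 0.3 0 0.3;0 0 0.6 0 0.3;0 0 0.6 0 0.3;0 0 0.6 0 0.3;0 0 0 0 0.3;0 0 0 0 0.3;0 0 0 0 0.3;0 0 0 0 0.3;0 0 0 0 0.3'; sed -i 's/tcp=s\["eef_pos"\]/tcp=np.array([518,-209.3,213.2])/;s/150:250,100:180/90:240,80:200/;s/fx=6,fy=6/fx=4,fy=4/' look.py;python3 look.py pics/l5.png | egrep 'yaw|force|plane|blob'
```

```text
clock: 11.05
eef_pos: [517.8, -209.2, 212.6]
eef_rot: [-3.142, 0.0, 1.422]
wrist_force: [0.5, -0.9, 0.5]
finger_gap: 64.9
finger_force: 0.0
clock: 11.88
eef_pos: [517.6, -209.1, 299.6]
eef_rot: [-3.14, -0.0, 1.422]
wrist_force: [0.4, 0.6, -0.4]
finger_gap: 65.6
finger_force: 0.0
tcp [ 518.  -209.3  213.2] yaw n -8.58607078407441 tilt -0.3588070978887717
force [-0.1  0.3 -0.1]
plane offset along n from tcp 2.1827291384150986 zmax 249.90852098976683 zmin 44.842153535591024
blob [123 141  10   1  10] [127.5 141. ] [ 519.  -218.6  250.4] t -9.0299646535184
blob [145 140  10   1  10] [149.5 140. ] [ 524.9 -179.7  250.3] t 30.27818118430305
blob [114 169  53  11 380] [140.2 173.9] [ 520.2 -208.1  178.8] t 1.5027982317536521
blob [137 179  16  25 238] [144.  191.9] [ 519.9 -208.   136.6] t 1.5950996730520475
blob [123 204  51  24 981] [148.6 215.7] [ 519.5 -208.4   76.3] t 1.0729592040243605
```

View pics/l5.png

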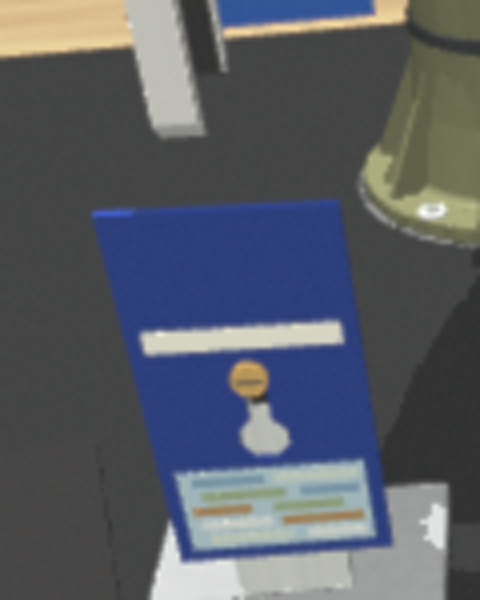

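The plate hangs upright (top edge at crop (215,205), head at (250,380)) and the gripper is clear above it.

```bash
python3 -c "
from cell import *;print(sign_off())"
```

```text
the job is handed in; nothing more can be done
None
```

The blue plate hangs upright on the large white stand with the screw seated at the top of its slot; I pulled it down with about 12 N, let go, lifted the gripper clear and handed the job in at about 12 s.

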